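Wind and set the bell timer on the rivet sorting bench

ROBOT

A 6-joint arm with a two-finger parallel gripper is mounted at the origin on the work surface. World frame = base frame: x ahead of the robot, y to its left, z up, the work surface at z = 0. Lengths are in m, angles in degrees, forces in N, time in s.
With the tool pointing down it reaches from about 0.4 to 0.825 m from the base axis. Payload 7 kg.
Tool frame: the origin (TCP) lies at the very end of the fingers, on their centre line; the grasp point (between the pads) lies 19 mm behind it; z points along the fingers, y is the direction in which the jaws open and shut (so a half turn about z gives the same grasp; the last joint's range is limited). The gripper opens to 88 mm and grips with 3 to 60 N. Pads are 19 mm wide; open, the fingers measure 130 mm over their backs; the gripper's body (78 mm by 193 mm) begins 47 mm behind the grasp point.
Start: joints at [-49.269, 20.546, 0.682, 0, -70.136, -16.507], TCP at [0.277, -0.616, 0.227] pointing down, gripper open.
Joint ranges: [-176.03, 176.03], [-82.01, 121.73], [-58.28, 71.71], [-173.87, 95.51], [-174.79, -0.11], [-173.66, 173.66]. Speed limits (degrees/s): [136.94, 136.94, 172.46, 180, 180, 180].

INTERFACE

Orientations are given as [roll, pitch, yaw] about the fixed x, y, z axes, in that order (R = Rz(yaw) Ry(pitch) Rx(roll)).
In Python, from plant import telemetry, optics, ctrl gives the robot as it stands.
- The arm moves only by the tool servo_tool, never from a script. Its argument "rows" is a list of rows, each a list of 3 entries, a list of its own where there are three numbers: the shift along the tool's x, y, z in m, then the turn, a rotation vector about the tool's x, y, z in units of 6 degrees (1.0 is 6 degrees), then the closure, from 0 (fully open) to 1 (shut). A call has 1 to 20 rows; each row shifts and turns the commanded pose from where the row before left it, along the tool's axes as they then stand; what a row does not reach is not made up. A row lasts 1/12 s, in which the tool goes at most 41.7 mm and 7.16 degrees, less where a joint would pass 70% of its speed; a pose out of reach is approached as far as the arm can. A call is refused whole if a number of a shift passes 0.0417 or a number of a turn 1, either way. A call with a gripper value outside its range is refused whole. The fingers move at their own pace and stop on an object; the grip force is fixed at half the most. Time passes only in rows, so rows that do not move let the fingers close. It gives the time, the measured TCP pose, the force and the opening at its end, in the units of the state.
- telemetry.get_obs(): the state, without advancing time (a new reading comes with each control period).
- optics.snapshot(name): name is "scene" or "top" or "wrist"; returns the picture (420x560x3 uint8, red, green, blue); there is no depth.
- optics.camera_info(name): a dict with "mtx" (3x3 intrinsics, pixels), "rvec" (rotation vector, rad) and "tvec" (3), from world to camera coordinates, as OpenCV has them. Camera axes: x right, y down, z forward; pixel columns grow to the right and rows downward; lengths in m; the calibration is good to about 2 mm. A picture is of the moment at which its call begins: read the wrist's pose just before it. camera_info takes no time and is no camera call; for the wrist camera it gives the pose at the moment of the call.
- ctrl.close_job(): hands the job in, once; it reports no verdict.
The state is a dict: "clock": time; "joint_pos": joint angles; "qvel": joint speeds; "tau": joint torques, N m; "tool_pos": TCP position; "orientation": TCP orientation; "force": force on the tool from outside, world axes, zero at the start; "moment": the same for the moment, N m; "opening": finger opening in m.
Only numpy, scipy, OpenCV 4.12 (cv2) and the standard library are available. Lean on these libraries where they do the work, as an engineer would, in place of code of your own. Each camera call takes 0.05 s, during which the arm holds its last target.

TASK

Set the blue bell timer on the rivet sorting bench: turn its yellow bar clockwise until the pointer has gone past the red full-wind mark, then turn it back to the green mark and let go. Leave the grey speed dial at its setting and the glass dish where it stands.

Things in the scene. Friction and masses are not known exactly. Their poses are not given: they have to be found in the camera images.
- timer_grip (a point): Blue bell timer, screwed down: round case 116 mm wide, flange 132, brass bell (top at 32) opposite its green mark. Blue disc (80 mm wide, top at height 42) carries a yellow grip bar 56 long, 14 thick, at heights 42 to 70 mm. This point: on the turning axis, height 64 mm, turns with the bar; x along the bar towards the pointer (black tongue at disc rim, black stripe on bar), y across it, z up.
- timer (a joint): Angle of the timer's bar and pointer in rad, growing clockwise seen from above; stops at 0 and 1.6. On the white scale ring: green mark at 0.60, red full-wind mark at 1.10, black ticks every 0.2 (those beside the red mark left out). Starts between 0 and 0.25. Turns with about 0.05 N m of friction and stays where left; no spring.
- speed_pointer (a point): Tip of the white pointer of the grey vibration speed dial, a bystander screwed down: shape and size of the timer, but grey case, black bar, black ticks only, no bell. The point lies 43 mm from its axis, 43 mm above the bench; x points away from the axis along the bar, z up. Not to be turned.
- dish: Shallow clear glass dish, 100 mm across, 28 mm high, loose on the bench, a bystander. Origin at the centre of its underside, z up.
Mind the look-alikes: they are no part of the job. What is shaped like the part that bears timer_grip but orange is not meant.

How it is judged:
By the outcome, as a careful person would: the job done as asked, in the order asked, and still so for the second after the job is handed in, with the robot touching nothing.
It also fails if it takes over 40 s, if anything falls off the work surface, if the arm or the gripper's body presses on something with over 40 N, if the wrist force passes 120 N, or if a joint passes its speed limit or range.

## Working session

There is one attempt and no reset: what is moved stays moved. The work goes in short steps, Python scripts to look and compute and a tool call to move; the robot and the scene stay as the last step left them, time stands still between calls to the robot, and variables do not carry over. Pictures are saved under pics/ and viewed, and the job is handed in when it is done.

Besides the shell and the picture viewer there is one more tool, called as name(argument=value, ...) on one line, values as JSON. servo_tool: Moves the arm, as the interface text tells. Its arguments: {"type":"object","properties":{"rows":{"type":"array"}},"required":["rows"]}

```bash
mkdir -p pics; ls
python3 - <<'E'
from plant import telemetry, optics, ctrl
import cv2
for n in ["scene","top","wrist"]:
    im=optics.snapshot(n); cv2.imwrite(f"pics/{n}0.png",im[:,:,::-1])
    c=optics.camera_info(n); print(n,c)
print(telemetry.get_obs())
E
```

```text
pics
scene {'mtx': array([[414.75630372,   0.        , 276.5799966 ],
       [  0.        , 414.75630372, 212.733635  ],
       [  0.        ,   0.        ,   1.        ]]), 'rvec': array([ 0.96069966,  2.62219014, -0.87333349]), 'tvec': array([ 0.46489803, -0.29559873,  1.03888297])}
top {'mtx': array([[505.15469915,   0.        , 279.45661272],
       [  0.        , 505.15469915, 206.15036578],
       [  0.        ,   0.        ,   1.        ]]), 'rvec': array([ 2.12112669, -2.17829104,  0.09571129]), 'tvec': array([0.04381291, 0.65582676, 0.99094703])}
wrist {'mtx': array([[301.7768576 ,   0.        , 279.4421818 ],
       [  0.        , 301.7768576 , 206.21008347],
       [  0.        ,   0.        ,   1.        ]]), 'rvec': array([-1.62319715, -2.51288289, -0.31347481]), 'tvec': array([ 0.67492698, -0.03037923,  0.38772995])}
{'clock': 0.15, 'joint_pos': array([-4.92673200e+01,  2.05791114e+01,  6.45337688e-01, -1.36208685e-02,
       -7.01354679e+01, -1.65055163e+01]), 'qvel': array([-0.00196304, -0.10630689,  0.23124729,  0.0237131 , -0.01519873,
        0.00545592]), 'tau': array([-1.23040674e-03, -5.83275354e+01,  2.93291312e+01,  7.00104743e+00,
        8.85215413e-03, -1.01131939e-04]), 'tool_pos': array([ 0.27679171, -0.61523201,  0.22587008]), 'orientation': array([ 1.79929973e+02, -7.39506552e-03, -1.55777468e+02]), 'force': array([0.96084361, 0.51190088, 0.07100009]), 'moment': array([ 0.01726585, -0.01015798, -0.03847344]), 'opening': 0.08767160736665999}
```

View pics/top0.png

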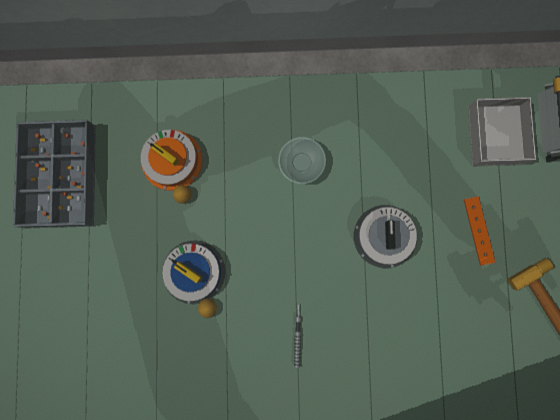

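View pics/scene0.png

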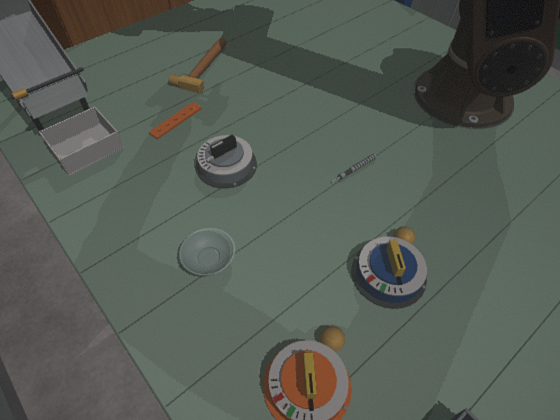

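View pics/wrist0.png

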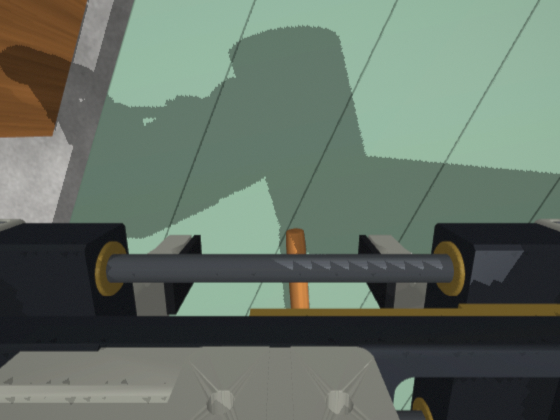

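The top view shows the blue timer at about (192,272) with its bell at (207,308), the orange look-alike at (168,157), the dish at (302,161) and the grey dial at (388,235). Next I'll measure the blue timer.

```bash
cat > h.py <<'E'
import numpy as np, cv2
from plant import telemetry, optics, ctrl
def ray(c,px,z):
    R,_=cv2.Rodrigues(np.array(c["rvec"])); t=np.array(c["tvec"]).ravel()
    o=-R.T@t; u=cv2.undistortPoints(np.array(px,float).reshape(-1,1,2),c["mtx"],None).reshape(-1,2)
    d=np.c_[u,np.ones(len(u))]@R
    s=(z-o[2])/d[:,2]; return o+s[:,None]*d
def comps(m,amin=4):
    n,l,st,ce=cv2.connectedComponentsWithStats(m.astype(np.uint8))
    return [(ce[i].round(2),st[i,4],l==i) for i in range(1,n) if st[i,4]>=amin]
E
python3 - <<'E'
from h import *
for n,box in [("top",(150,225,240,325)),("scene",(340,220,440,310))]:
    im=cv2.imread(f"pics/{n}0.png"); c=optics.camera_info(n)
    x0,y0,x1,y1=box
    cv2.imwrite(f"pics/{n}_crop.png",cv2.resize(im[y0:y1,x0:x1],None,fx=6,fy=6,interpolation=cv2.INTER_NEAREST)[:600,:800])
    hsv=cv2.cvtColor(im,cv2.COLOR_BGR2HSV).astype(int); H,S,V=hsv[...,0],hsv[...,1],hsv[...,2]
    roi=np.zeros(H.shape,bool); roi[y0:y1,x0:x1]=1
    for nm,m,z in [("blue",(H>100)&(H<130)&(S>120),.042),("yellow",(H>20)&(H<35)&(S>130)&(V>90),.07),("green",(H>45)&(H<80)&(S>130),.04),("red",((H<8)|(H>172))&(S>130),.04),("bell",(H>10)&(H<22)&(S>110),.025)]:
        for ce,a,mm in comps(m&roi):
            print(n,nm,ce,a,ray(c,ce,z)[0].round(4))
            if a>40:
                ys,xs=np.nonzero(mm); P=ray(c,np.c_[xs,ys],z)[:,:2]
                r=cv2.minAreaRect((P*1000).astype(np.float32)); e=cv2.fitEllipse(cv2.convexHull((P*1000).astype(np.float32)))
                print("   rect",np.round(r[0],1),np.round(r[1],1),round(r[2],1),"ell",np.round(e[0],1),np.round(e[1],1))
                u,s,v=np.linalg.svd(P-P.mean(0),full_matrices=False); print("   axis",np.degrees(np.arctan2(v[0,1],v[0,0])).round(1))
E
```

```text
top blue [190.26 271.95] 836 [0.5283 0.2088 0.042 ]
   rect [528.5 210.4] [74.8 75.8] 89.5 ell [528.7 210.1] [76.4 76.5]
   axis 145.3
top blue [220.  271.5] 4 [0.5277 0.1489 0.042 ]
top yellow [187.49 272.51] 169 [0.5276 0.2086 0.07  ]
   rect [528.7 210.2] [54.7 13.3] 54.4 ell [529.7 211.6] [15.3 71.3]
   axis -125.4
top green [181.  249.1] 21 [0.5747 0.2279 0.04  ]
top red [192.68 247.24] 25 [0.5778 0.2041 0.04  ]
top bell [206.83 307.63] 271 [0.4557 0.1789 0.025 ]
   rect [455.3 179.4] [36.5 35.6] 62.7 ell [455.5 178.9] [36.1 37.1]
   axis -104.0
scene blue [380.69 266.83] 334 [0.5529 0.2055 0.042 ]
   rect [552.  203.5] [73.5 28.4] 65.2 ell [542.7 207. ] [46.5 70.6]
   axis 67.6
scene blue [408.12 265.14] 288 [0.5151 0.2332 0.042 ]
   rect [513.8 232.4] [70.2 25.7] 41.2 ell [520.7 224.4] [45.7 67. ]
   axis 39.9
scene blue [415.  292.5] 4 [0.5465 0.2727 0.042 ]
scene yellow [397.17 257.08] 217 [0.5348 0.2177 0.07  ]
   rect [535.1 218.6] [64.4 17. ] 48.0 ell [537.8 216.6] [24.4 66.9]
   axis 50.6
scene red [370.37 278.27] 30 [0.5812 0.2083 0.04  ]
scene bell [406.36 234.31] 184 [0.4559 0.1865 0.025 ]
   rect [455.  186.2] [27.7 31.8] 15.9 ell [458.8 187.2] [30.9 37.7]
   axis 77.9
```

View pics/top_crop.png

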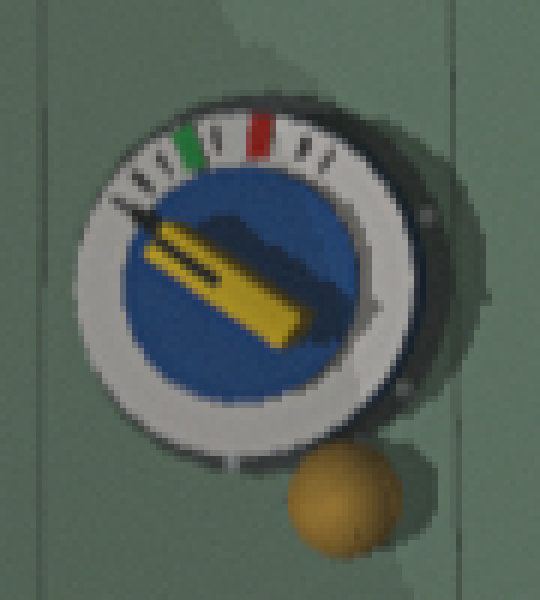

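View pics/scene_crop.png

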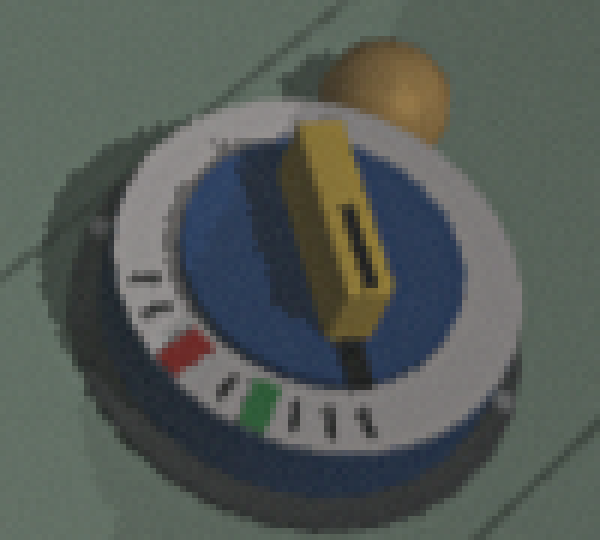

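The axis is at about (0.529, 0.210). The bar points at about 54.5°, green at about 21° and red at about −7°, so the timer reads about 0.02 rad. I'll turn to the grasp yaw of −125.5° and travel across.

servo_tool(rows=[[[0,0,0],[0,0,-1],0],[[0,0,0],[0,0,-1],0],[[0,0,0],[0,0,-1],0],[[0,0,0],[0,0,-1],0],[[0,0,0],[0,0,-1],0],[[-0.0316,0.005,0],[0,0,0],0],[[-0.0316,0.005,0],[0,0,0],0],[[-0.0316,0.005,0],[0,0,0],0],[[-0.0316,0.005,0],[0,0,0],0],[[-0.0316,0.005,0],[0,0,0],0],[[-0.0316,0.005,0],[0,0,0],0],[[-0.0316,0.005,0],[0,0,0],0],[[-0.0316,0.005,0],[0,0,0],0],[[-0.0316,0.005,0],[0,0,0],0],[[-0.0316,0.005,0],[0,0,0],0],[[-0.0316,0.005,0],[0,0,0],0],[[-0.0316,0.005,0],[0,0,0],0],[[-0.0316,0.005,0],[0,0,0],0],[[-0.0316,0.005,0],[0,0,0],0]])

```text
clock: 1.73
tool_pos: [0.4791, -0.2141, 0.2266]
orientation: [-180.0, 0.0, -125.8]
force: [0.0, -1.0, 0.0]
opening: 0.088
```

servo_tool(rows=[[[-0.0269,0.0146,0],[0,0,0],0],[[-0.0269,0.0146,0],[0,0,0],0],[[-0.0269,0.0146,0],[0,0,0],0],[[-0.0269,0.0146,0],[0,0,0],0],[[-0.0269,0.0146,0],[0,0,0],0],[[-0.0269,0.0146,0],[0,0,0],0],[[-0.0269,0.0146,0],[0,0,0],0],[[-0.0269,0.0146,0],[0,0,0],0],[[-0.0269,0.0146,0],[0,0,0],0],[[-0.0269,0.0146,0],[0,0,0],0],[[-0.0269,0.0146,0],[0,0,0],0],[[0,0,0],[0,0,0],0],[[0,0,0],[0,0,0],0]])

```text
clock: 2.82
tool_pos: [0.5213, 0.1196, 0.2261]
orientation: [180.0, -0.0, -125.6]
force: [-0.8, -0.9, -0.6]
opening: 0.0876
```

Run:
```python
from h import *
o=telemetry.get_obs();print(o["clock"],o["tool_pos"],o["orientation"],o["joint_pos"].round(1))
c=optics.camera_info("wrist");im=optics.snapshot("wrist")
np.save("c1.npy",c,allow_pickle=True); cv2.imwrite("pics/wrist1.png",im[:,:,::-1]);
```

```text
2.8167 [0.52128325 0.11962167 0.22607602] [ 1.79973421e+02 -4.59161777e-02 -1.25636490e+02] [ 33.9   7.4 -17.   -0.  -65.7 -69.6]
```

View pics/wrist1.png

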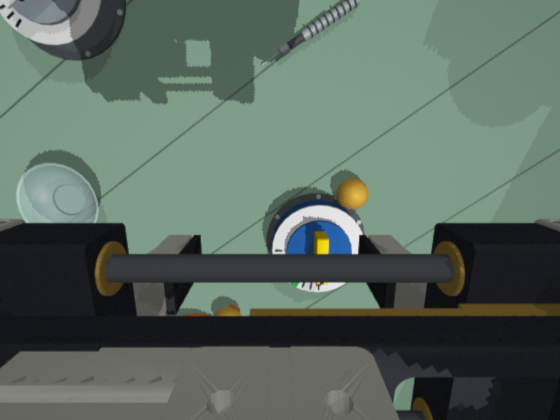

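The timer is in front of the wrist camera at about (320,245), partly hidden behind the gripper. The grasp yaw matches the bar. I'll move over the axis and hover.

servo_tool(rows=[[[-0.026,0.0155,0],[0,0,0],0],[[-0.026,0.0155,0],[0,0,0],0],[[-0.026,0.0156,0],[0,0,0],0],[[0,0,0.03],[0,0,0],0],[[0,0,0.03],[0,0,0],0],[[0,0,0.03],[0,0,0],0],[[0,0,0.02],[0,0,0],0],[[0,0,0],[0,0,0],0],[[0,0,0],[0,0,0],0],[[0,0,0],[0,0,0],0]])

```text
clock: 3.7
tool_pos: [0.5302, 0.2086, 0.1181]
orientation: [-179.9, 0.1, -125.8]
force: [-0.1, -0.1, -0.0]
opening: 0.0879
```

Run:
```python
from h import *
o=telemetry.get_obs();print(o["clock"],o["tool_pos"],o["orientation"],o["joint_pos"].round(1))
c=optics.camera_info("wrist");im=optics.snapshot("wrist")
cv2.imwrite("pics/wrist2.png",im[:,:,::-1])
R,_=cv2.Rodrigues(c["rvec"])
P=np.array([[.5287,.2102,.07],[.5287+.028*.581,.2102+.028*.814,.07],[.5287-.028*.581,.2102-.028*.814,.07]])
print(cv2.projectPoints(P,c["rvec"],c["tvec"],c["mtx"],None)[0].reshape(-1,2))
H,S,V=[a.astype(int) for a in cv2.split(cv2.cvtColor(im,cv2.COLOR_RGB2HSV))]
for ce,a,mm in comps((H>22)&(H<35)&(S>130)&(V>90),20):
    ys,xs=np.nonzero(mm);print(ce,a,xs.min(),xs.max(),ys.min(),ys.max())
```

```text
3.7 [0.53023623 0.20858284 0.11810103] [-1.79945380e+02  8.62932784e-02 -1.25798535e+02] [ 41.2  16.1 -21.2   0.  -52.6 -77. ]
[[283.68799783 224.92612641]
 [283.70177669 261.2531974 ]
 [283.67330421 186.18733694]]
[284.06 216.37] 1232 275 293 183 254
```

View pics/wrist2.png

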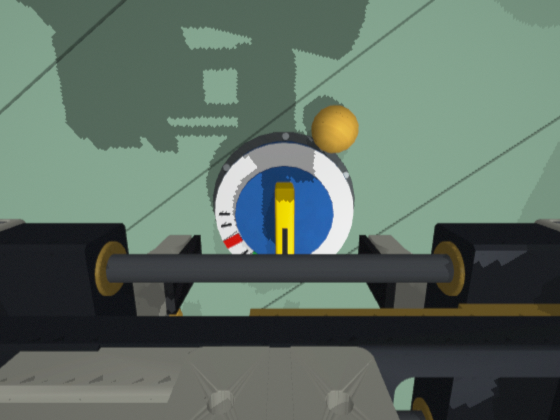

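The bar sits at column 284, against a prediction of 283.7, so the axis estimate holds. I'll shift 2 mm in tool y, descend and close.

servo_tool(rows=[[[0,0.002,0.012],[0,0,0],0],[[0,0,0.02],[0,0,0],0],[[0,0,0.02],[0,0,0],0],[[0,0,0.02],[0,0,0],0],[[0,0,0],[0,0,0],0],[[0,0,0],[0,0,0],0],[[0,0,0],[0,0,0],0]])

```text
clock: 4.33
tool_pos: [0.5288, 0.2106, 0.0465]
orientation: [-179.9, 0.1, -125.8]
force: [-0.3, -0.4, 0.8]
opening: 0.0875
```

servo_tool(rows=[[[0,0,0],[0,0,0],1],[[0,0,0],[0,0,0],1],[[0,0,0],[0,0,0],1],[[0,0,0],[0,0,0],1],[[0,0,0],[0,0,0],1],[[0,0,0],[0,0,0],1],[[0,0,0],[0,0,0],1],[[0,0,0],[0,0,0],1],[[0,0,0],[0,0,0],1],[[0,0,0],[0,0,0],1],[[0,0,0],[0,0,0],1],[[0,0,0],[0,0,0],1]])

```text
clock: 5.33
tool_pos: [0.5274, 0.2101, 0.0445]
orientation: [180.0, -0.0, -125.8]
force: [-9.6, 7.8, 6.6]
opening: 0.014
```

The bar is gripped at 14.0 mm. I'll nudge +1 mm in tool y to relieve the side load and start turning clockwise.

servo_tool(rows=[[[0,0.001,0],[0,0,0],1],[[0,0,0],[0,0,0.5],1],[[0,0,0],[0,0,0.5],1],[[0,0,0],[0,0,0.5],1],[[0,0,0],[0,0,0.5],1],[[0,0,0],[0,0,0],1]])

```text
clock: 5.83
tool_pos: [0.5269, 0.2105, 0.0445]
orientation: [-180.0, 0.0, -137.9]
force: [0.5, -0.7, -0.2]
opening: 0.014
```

Forces are near zero, so I'll continue clockwise. Reaching 1.3 rad takes about 61° more.

servo_tool(rows=[[[0,0,0],[0,0,0.6],1],[[0,0,0],[0,0,0.6],1],[[0,0,0],[0,0,0.6],1],[[0,0,0],[0,0,0.6],1],[[0,0,0],[0,0,0.6],1],[[0,0,0],[0,0,0.6],1],[[0,0,0],[0,0,0.6],1],[[0,0,0],[0,0,0.6],1],[[0,0,0],[0,0,0],1]])

```text
clock: 6.58
tool_pos: [0.5265, 0.2113, 0.0445]
orientation: [179.9, 0.0, -166.7]
force: [-3.0, 4.4, -0.4]
opening: 0.0138
```

servo_tool(rows=[[[0,0,0],[0,0,0.6],1],[[0,0,0],[0,0,0.6],1],[[0,0,0],[0,0,0.6],1],[[0,0,0],[0,0,0.6],1],[[0,0,0],[0,0,0.6],1],[[0,0,0],[0,0,0.6],1],[[0,0,0],[0,0,0.6],1],[[0,0,0],[0,0,0.6],1],[[0,0,0],[0,0,0.6],1],[[0,0,0],[0,0,0],1],[[0,0,0],[0,0,0],1]])

```text
clock: 7.5
tool_pos: [0.5266, 0.2122, 0.0445]
orientation: [179.9, -0.0, 161.2]
force: [-3.9, 8.9, -0.4]
opening: 0.0138
```

Run:
```python
from h import *
o=telemetry.get_obs();print(o["clock"],o["tool_pos"],o["orientation"],o["joint_pos"].round(1),o["force"],o["moment"])
for n,(x0,y0,x1,y1) in [("top",(140,215,260,325)),("scene",(330,210,450,320)),("wrist",(200,120,370,270))]:
    im=optics.snapshot(n)[:,:,::-1]
    cv2.imwrite(f"pics/{n}3.png",im); cv2.imwrite(f"pics/{n}3c.png",cv2.resize(im[y0:y1,x0:x1],None,fx=4,fy=4))
```

```text
7.5 [0.5266242  0.21223077 0.0445431 ] [ 1.79872120e+02 -1.75667581e-02  1.61165498e+02] [ 4.160e+01  2.110e+01 -2.560e+01 -1.000e-01 -4.320e+01 -1.504e+02] [-3.89936736  8.94924738 -0.39158712] [2.99863468 1.66382247 0.0150658 ]
```

View pics/scene3c.png

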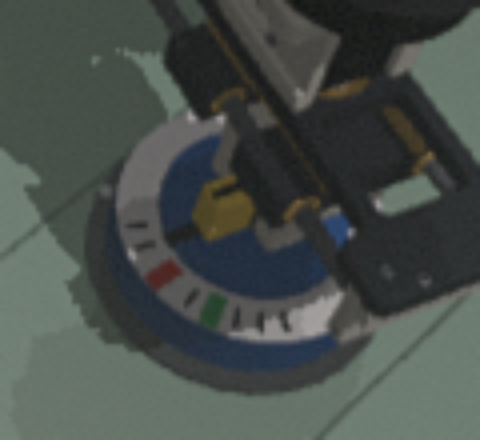

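View pics/wrist3c.png

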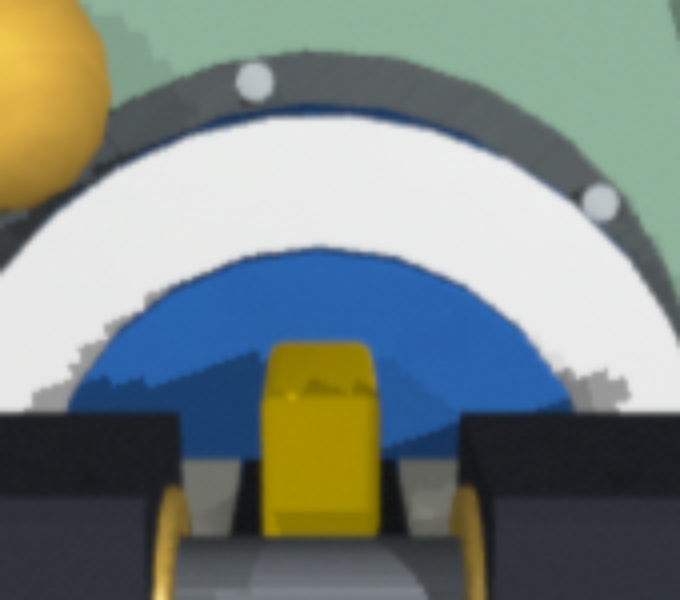

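The pointer (tongue at about (180,235) in the scene crop) is past the red mark at (163,272), a little short of the 1.4 tick, at about 1.3 rad. Before turning back I'll refine the green direction by triangulating the marks.

Run:
```python
from h import *
res={}
cs={n:optics.camera_info(n) for n in("top","scene")}
for n,(x0,y0,x1,y1) in [("top",(150,225,240,325)),("scene",(340,220,440,310))]:
    im=cv2.imread(f"pics/{n}0.png"); H,S,V=[a.astype(int) for a in cv2.split(cv2.cvtColor(im,cv2.COLOR_BGR2HSV))]
    roi=np.zeros(H.shape,bool); roi[y0:y1,x0:x1]=1
    for nm,m in [("green",(H>48)&(H<80)&(S>100)),("red",((H<8)|(H>172))&(S>100)),("ring",(S<40)&(V>90))]:
        L=comps(m&roi,8)
        if not L: print(n,nm,"none");continue
        ce,a,mm=max(L,key=lambda t:t[1]); res[n,nm]=ce; print(n,nm,ce,a)
        if nm=="ring":
            ys,xs=np.nonzero(mm); 
            for z in(.036,.04,.042):
                P=ray(cs[n],np.c_[xs,ys],z)[:,:2]*1000
                e=cv2.fitEllipse(cv2.convexHull(P.astype(np.float32))); print("  ring",z,np.round(e[0],1),np.round(e[1],1))
def Pm(c):
    R,_=cv2.Rodrigues(c["rvec"]);return c["mtx"]@np.c_[R,np.ravel(c["tvec"])]
for nm in("green","red"):
    if ("scene",nm) in res:
        X=cv2.triangulatePoints(Pm(cs["top"]),Pm(cs["scene"]),res["top",nm].reshape(2,1),res["scene",nm].reshape(2,1)); X=(X[:3]/X[3]).ravel(); print(nm,X.round(4))
for z in(.036,.04):
    for n in cs:
        for nm in("green","red"):
            if (n,nm) in res: print(z,n,nm,ray(cs[n],res[n,nm],z)[0].round(4))
```

```text
top green [181.09 249.14] 22
top red [192.62 247.19] 26
top ring [190.56 275.47] 1157
  ring 0.036 [528.  210.9] [115.3 116.5]
  ring 0.04 [528.2 210.1] [114.9 115.9]
  ring 0.042 [527.9 209.8] [114.6 116.2]
scene green [382.74 287.33] 27
scene red [370.26 278.03] 34
scene ring [389.43 259.24] 5220
  ring 0.036 [529.2 194.6] [196.  249.2]
  ring 0.04 [516.3 192.5] [188.2 267.6]
  ring 0.042 [531.6 198.4] [192.7 247.5]
green [0.5744 0.2301 0.0318]
red [0.5779 0.2059 0.0334]
0.036 top green [0.5747 0.2286 0.036 ]
0.036 top red [0.5781 0.205  0.036 ]
0.036 scene green [0.576  0.2317 0.036 ]
0.036 scene red [0.5788 0.2069 0.036 ]
0.04 top green [0.5746 0.2277 0.04  ]
0.04 top red [0.5779 0.2042 0.04  ]
0.04 scene green [0.5781 0.2325 0.04  ]
0.04 scene red [0.581  0.2079 0.04  ]
```

Two estimates of the green direction agree at about 21.3° (ring height 36 mm), so the target tool yaw is −158.7°. That means turning back 40.1°.

servo_tool(rows=[[[0,0,0],[0,0,-0.55],1],[[0,0,0],[0,0,-0.55],1],[[0,0,0],[0,0,-0.55],1],[[0,0,0],[0,0,-0.55],1],[[0,0,0],[0,0,-0.55],1],[[0,0,0],[0,0,-0.55],1],[[0,0,0],[0,0,-0.55],1],[[0,0,0],[0,0,-0.55],1],[[0,0,0],[0,0,-0.55],1],[[0,0,0],[0,0,-0.55],1],[[0,0,0],[0,0,-0.55],1],[[0,0,0],[0,0,-0.55],1],[[0,0,0],[0,0,-0.08],1],[[0,0,0],[0,0,0],1],[[0,0,0],[0,0,0],1]])

```text
clock: 8.9
tool_pos: [0.5266, 0.211, 0.0445]
orientation: [180.0, 0.0, -158.9]
force: [-2.7, 3.7, 0.8]
opening: 0.0135
```

Run:
```python
from h import *
o=telemetry.get_obs();print(o["clock"],o["tool_pos"],o["orientation"],o["force"],o["moment"])
for n,(x0,y0,x1,y1) in [("scene",(340,210,440,310))]:
    im=optics.snapshot(n)[:,:,::-1]
    cv2.imwrite(f"pics/{n}4c.png",cv2.resize(im[y0:y1,x0:x1],None,fx=6,fy=6))
```

```text
8.9 [0.52660506 0.21102141 0.04453926] [ 1.79966397e+02  6.72170408e-03 -1.58918415e+02] [-2.7411923   3.69872821  0.82713112] [1.64503697 1.21039544 0.02618937]
```

View pics/scene4c.png

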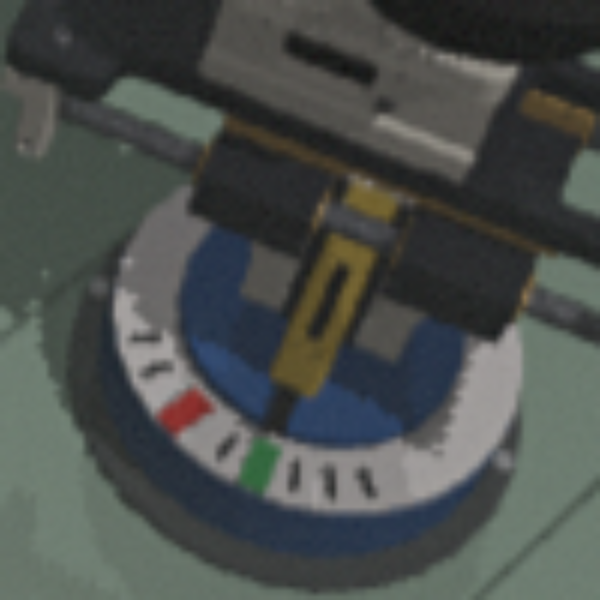

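The tongue is at (280,410) and lines up closely with the green mark at (262,464). I'll release, rise straight up, back away and check from above.

servo_tool(rows=[[[0,0,0],[0,0,0],0.8],[[0,0,0],[0,0,0],0.6],[[0,0,0],[0,0,0],0.3],[[0,0,0],[0,0,0],0],[[0,0,0],[0,0,0],0],[[0,0,0],[0,0,0],0],[[0,0,0],[0,0,0],0],[[0,0,0],[0,0,0],0]])

```text
clock: 9.62
tool_pos: [0.5269, 0.2105, 0.0446]
orientation: [-180.0, -0.0, -158.9]
force: [-0.2, 0.7, -0.0]
opening: 0.0589
```

servo_tool(rows=[[[0,0,-0.02],[0,0,0],0],[[0,0,-0.03],[0,0,0],0],[[0,0,-0.03],[0,0,0],0],[[0,0,-0.03],[0,0,0],0],[[0,0,-0.03],[0,0,0],0],[[0,0,-0.02],[0,0,0],0],[[0,0,0],[0,0,0],0]])

```text
clock: 10.2
tool_pos: [0.529, 0.2117, 0.2098]
orientation: [179.9, 0.5, -158.9]
force: [0.7, 0.4, -0.2]
opening: 0.0879
```

servo_tool(rows=[[[0.01,-0.03,0],[0,0,0],0],[[0.01,-0.03,0],[0,0,0],0],[[0.01,-0.03,0],[0,0,0],0],[[0.01,-0.03,0],[0,0,0],0],[[0.01,-0.03,0],[0,0,0],0],[[0.01,-0.03,0],[0,0,0],0],[[0.01,-0.03,0],[0,0,0],0],[[0.01,-0.03,0],[0,0,0],0],[[0,0,0],[0,0,0],0],[[0,0,0],[0,0,0],0]])

```text
clock: 11.03
tool_pos: [0.5382, -0.0437, 0.2041]
orientation: [180.0, -0.0, -159.1]
force: [0.6, 0.9, 0.4]
opening: 0.0879
```

Run:
```python
from h import *
o=telemetry.get_obs();print(o["clock"],o["tool_pos"],o["orientation"])
im=optics.snapshot("top")[:,:,::-1].copy(); cv2.imwrite("pics/top5.png",im); c=optics.camera_info("top")
x0,y0,x1,y1=150,225,240,325
cv2.imwrite("pics/top5c.png",cv2.resize(im[y0:y1,x0:x1],None,fx=6,fy=6))
i2=optics.snapshot("scene")[:,:,::-1]; cv2.imwrite("pics/scene5c.png",cv2.resize(i2[210:310,340:440],None,fx=6,fy=6))
H,S,V=[a.astype(int) for a in cv2.split(cv2.cvtColor(im,cv2.COLOR_BGR2HSV))]
roi=np.zeros(H.shape,bool); roi[y0:y1,x0:x1]=1
for nm,m,z in [("yel",(H>20)&(H<35)&(S>130)&(V>90),.07),("green",(H>48)&(H<80)&(S>100),.036),("red",((H<8)|(H>172))&(S>100),.036)]:
    L=comps(m&roi,8)
    if not L: print(nm,"none"); continue
    ce,a,mm=max(L,key=lambda t:t[1]); ys,xs=np.nonzero(mm); P=ray(c,np.c_[xs,ys],z)[:,:2]*1000
    p=P.mean(0)-[528.2,210.6]; r=cv2.minAreaRect(P.astype(np.float32)); u,s,v=np.linalg.svd(P-P.mean(0),full_matrices=False)
    print(nm,a,P.mean(0).round(1),"dir",np.degrees(np.arctan2(p[1],p[0])).round(1),np.round(r[1],1),round(r[2],1),"axis",np.degrees(np.arctan2(v[0,1],v[0,0])).round(1))
```

```text
11.0333 [ 0.5382401  -0.0437322   0.20408582] [ 1.79988781e+02 -3.54232066e-02 -1.59072498e+02]
yel none
green 21 [575.  228.8] dir 21.2 [12.8  5.4] 26.3 axis -156.7
red 27 [578.2 204.8] dir -6.6 [ 8.1 12.2] 88.5 axis 169.3
```

View pics/top5c.png

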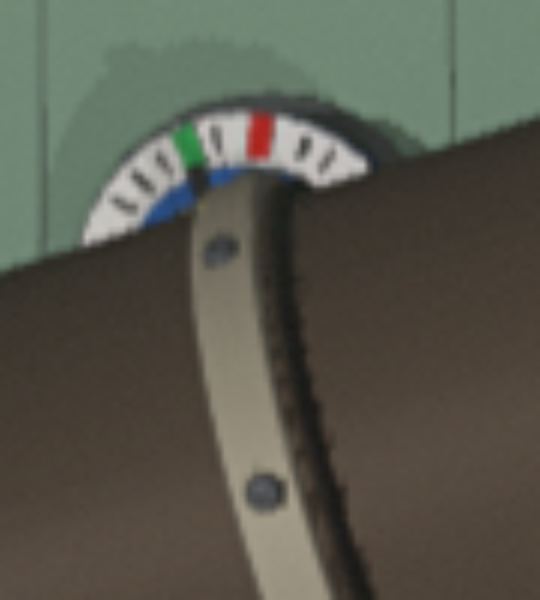

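View pics/scene5c.png

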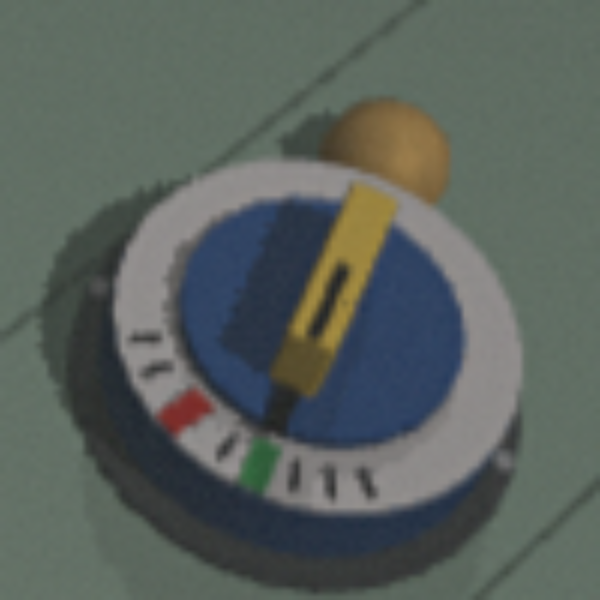

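View pics/top5.png

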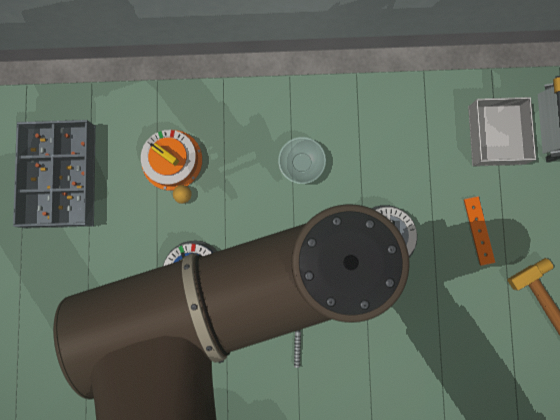

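The forearm hides the timer from the top camera, so I'll move further away for a clean measurement.

servo_tool(rows=[[[0.016,-0.031,0],[0,0,0],0],[[0.016,-0.031,0],[0,0,0],0],[[0.016,-0.031,0],[0,0,0],0],[[0.016,-0.031,0],[0,0,0],0],[[0.016,-0.031,0],[0,0,0],0],[[0.016,-0.031,0],[0,0,0],0],[[0.016,-0.031,0],[0,0,0],0],[[0.016,-0.031,0],[0,0,0],0],[[0,0,0],[0,0,0],0]])

```text
clock: 11.88
tool_pos: [0.5082, -0.323, 0.2039]
orientation: [-180.0, -0.1, -159.0]
force: [0.7, 0.7, 0.1]
opening: 0.0876
```

```bash
cat > m.py <<'E'
from h import *
o=telemetry.get_obs();print(o["clock"],o["tool_pos"],o["orientation"])
im=optics.snapshot("top")[:,:,::-1].copy(); cv2.imwrite("pics/top6.png",im); c=optics.camera_info("top")
x0,y0,x1,y1=150,225,240,325
cv2.imwrite("pics/top6c.png",cv2.resize(im[y0:y1,x0:x1],None,fx=6,fy=6))
H,S,V=[a.astype(int) for a in cv2.split(cv2.cvtColor(im,cv2.COLOR_BGR2HSV))]
roi=np.zeros(H.shape,bool); roi[y0:y1,x0:x1]=1
for nm,m,z in [("yel",(H>20)&(H<35)&(S>130)&(V>90),.07),("green",(H>48)&(H<80)&(S>100),.036),("red",((H<8)|(H>172))&(S>100),.036)]:
    L=comps(m&roi,8)
    if not L: print(nm,"none"); continue
    ce,a,mm=max(L,key=lambda t:t[1]); ys,xs=np.nonzero(mm); P=ray(c,np.c_[xs,ys],z)[:,:2]*1000
    p=P.mean(0)-[528.2,210.6]; r=cv2.minAreaRect(P.astype(np.float32)); u,s,v=np.linalg.svd(P-P.mean(0),full_matrices=False)
    print(nm,a,P.mean(0).round(1),"dir",np.degrees(np.arctan2(p[1],p[0])).round(1),np.round(r[1],1),round(r[2],1),"axis",np.degrees(np.arctan2(v[0,1],v[0,0])).round(1))
E
python3 m.py
```

```text
11.8833 [ 0.50820064 -0.32301407  0.20391802] [-1.79985900e+02 -7.03730992e-02 -1.58986183e+02]
yel 176 [527.1 209.3] dir -131.5 [55.5 13.4] 21.6 axis -159.0
green 21 [575.  228.8] dir 21.2 [12.8  5.4] 26.3 axis -156.7
red 26 [578.1 205. ] dir -6.4 [ 6.1 12.2] 89.7 axis 173.4
```

View pics/top6c.png

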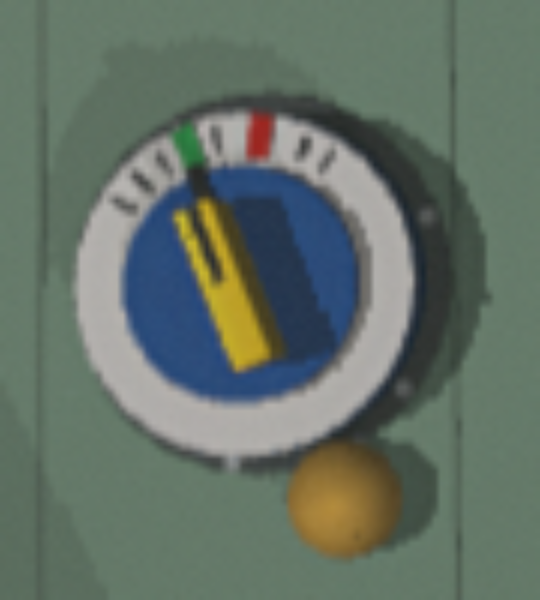

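View pics/top6.png

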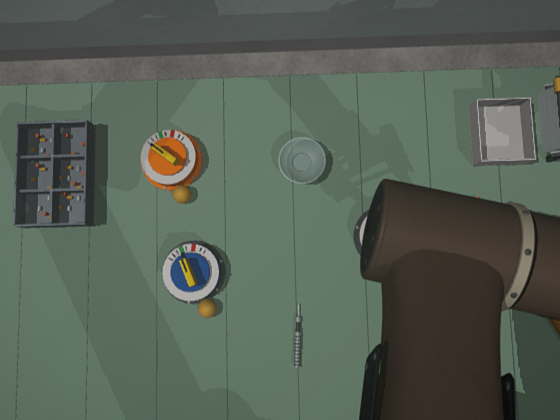

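The bar axis (21.0–21.6°) matches the green mark (21.2°), and the dish is still at (302,161). I'm handing the job in.

```bash
python3 -c "
from plant import ctrl; print(ctrl.close_job())"
```

```text
the job is handed in; nothing more can be done
None
```

The blue timer is set to its green mark and the job is handed in, at about 12 s of the 40 s allowed. I gripped the yellow bar and turned it clockwise from about 0.02 rad to about 1.30 rad. I then turned it back to green, let go and moved the arm clear.

- **Past red:** the scene picture showed the pointer beyond the red mark and just short of the 1.4 tick. The tool yaw gave the same reading.
- **On green:** after release, the bar pointed at 21.0–21.6° in the top view and the green mark was at 21.2°. Estimates of the green direction from the marks ranged from 20.8° to 22°, so the error is about 0.01 rad. The only outlier was the bell, which gave 23°; I left it out because of parallax.
- **Forces:** the highest wrist force reading was about 14 N, just after gripping. I eased it with a 1 mm shift.
- **Bystanders:** the dish is at the same pixel position as at the start. The arm passed well above the grey dial, and no reading while the arm moved clear suggested contact. The arm partly hid the dial in the last picture, so I did not re-measure its setting.

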